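# Hold the stepped circuit board up to the inspection camera

### The arm

A 6-joint arm with a two-finger parallel gripper is mounted at the origin on the work surface. World frame = base frame: x ahead of the robot, y to its left, z up, the work surface at z = 0. Lengths are in mm, angles in rad, forces in N, time in s.
With the tool pointing down it reaches from about 350 to 875 mm from the base axis. Payload 4.2 kg.
Tool frame: the origin (TCP) lies between the finger pads; the fingertips stand 11 mm ahead of it and the grasp point (between the pads) lies 8 mm behind it; z points along the fingers, y is the direction in which the jaws open and shut (so a half turn about z gives the same grasp; the last joint's range is limited). The gripper opens to 85 mm and grips with 20 to 120 N. Pads are 22 mm wide; open, the fingers measure 114 mm over their backs; the gripper's body (76 mm by 85 mm) begins 54 mm behind the grasp point. The pads swing forward as they close: fully open they stand 13 mm farther back than shut.
Start: joints at [1.45, 0.385, 0.008, 0, -1.194, -0.259], TCP at [231.676, 580.453, 242.312] pointing down, gripper open.
Joint ranges: [-3.14, 3.14], [-1.21, 2.06], [-1.07, 1.41], [-3.16, 2.05], [-2.99, -0.16], [-3.1, 3.1]. Speed limits (rad/s): [2.79, 2.79, 3.14, 3.14, 3.14, 3.14].

### API

Orientations are given as a unit quaternion [x, y, z, w].
In Python, from bench import * gives the robot as it stands. The module is installed in compiled form; this text tells all that it offers.
- The arm moves only by the tool drive_tool, never from a script. Its argument "increments" is a list of rows, each a list of 3 entries, a list of its own where there are three numbers: the gripper command: -1 is shut, 1 is fully open, values between are in proportion, then the shift along the tool's x, y, z scaled (see below), then the turn about the tool's z scaled (see below). In form: [[hand, [tx, ty, tz], turn], ...]. A call has 1 to 20 rows; each row shifts and turns the commanded pose from where the row before left it, along the tool's axes as they then stand; what a row does not reach is not made up. The controller multiplies each number of a shift by 0.3 m and each number of a turn by 2 rad. A row lasts 1/8 s, in which the tool goes at most 62.5 mm and 10.7 degrees, less where a joint would pass 70% of its speed; a pose out of reach is approached as far as the arm can. A call with a number of a shift or a turn outside -1 to 1 is refused whole. A call with a gripper value outside its range is refused whole. The fingers move at their own pace and stop on an object; the grip force is fixed at half the most. Time passes only in rows, so rows that do not move let the fingers close. It gives the time, the measured TCP pose, the force and the opening at its end, in the units of the state.
- read_state(): the state, without advancing time (a new reading comes with each control period).
- get_image(name): name is "side" or "top" or "wrist"; returns the picture (384x512x3 uint8, red, green, blue); there is no depth.
- calibration(name): a dict with "fovy" (degrees; the focal length in pixels is half the picture's height over the tangent of half this angle, whatever the lens; pixels are square), "cx", "cy" (the principal point, pixels), "k1" (the pictures are not rectified: a ray, as slopes to the right and down, at radius r is drawn at 1 + k1 r^2 times it, then the intrinsics apply), "R" (3x3) and "t" (3): a world point X has camera coordinates R X + t. Camera axes: x right, y down, z forward; pixel columns grow to the right and rows downward; lengths in mm; the calibration is good to about 2 mm. A picture is of the moment at which its call begins: read the wrist's pose just before it. calibration takes no time and is no camera call; for the wrist camera it gives the pose at the moment of the call.
- job_done(): hands the job in, once; it reports no verdict.
The state is a dict: "clock": time; "joints": joint angles; "joint_vel": joint speeds; "joint_efforts": joint torques, N m; "position": TCP position; "ee_rot": TCP orientation; "contact_force": force on the tool from outside, world axes, zero at the start; "wrist_torque": the same for the moment, N m; "gripper_width": finger opening in mm.
Only numpy, scipy, OpenCV 4.12 (cv2) and the standard library are available. Lean on these libraries where they do the work, as an engineer would, in place of code of your own. Each camera call takes 0.05 s, during which the arm holds its last target.

### The job

Draw the circuit board whose outline narrows in steps on both sides towards its connector out of the board rack, and hold it up by its connector in front of the inspection camera on the pillar stand: connector edge upward, component side towards the lens, centred on the lens and square to it (the camera looks down at a slant, so lean the board to match), with the board's face 120 mm from the front of the lens. Leave the other two boards standing in the rack, do not touch the camera or its stand, and do not shift the other things on the bench. Finish while still holding the board there in the air, steady, with nothing else bearing it.

Things in the scene. Friction and masses are not known exactly. Their poses are not given: they have to be found in the camera images.
- stepped_board: The board to show: green, 2 mm thick, on edge in the rack, 55 to 115 g. Width 90 mm from 0 to 60 mm above its lower edge, 64 mm from 60 to 82 mm, 38 mm from 82 to 100 mm, the same on both sides, then the connector. Origin: middle of the lower edge (6 mm above the table in the rack). x = out of the component side (black chips, silver cans), y = along the width, z = up to the connector.
- board_centre (a point): Middle of the stepped board: on its component face, 50 mm above the lower edge, midway across its width. Axes as stepped_board.
- connector_mid (a point): Centre of the stepped board's dark connector, 107 mm above the board's lower edge, mid-width. The connector straddles the top edge: 12 mm thick (along x: grip across this), 34 mm wide (along y), from 96 to 118 mm above the lower edge. Axes as stepped_board.
- rack: Black board rack, fixed: open-topped trough 188 mm long (its x), 124 mm wide, 68 mm high, with 11 upright slots 4 mm wide; a board leans up to 0.03 rad in its slot and is drawn straight up until its lower edge is 68 mm above the table. Three boards, in any order, at x = -48, 0, +48 mm, component sides to the rack's +x. Origin: centre of the underside.
- plain_board: Bystander in the rack: a plain rectangular board of the same make, 90 x 100 mm with the same 12 mm thick connector in the middle of its top edge. Origin: middle of the lower edge, axes as the stepped board.
- notched_board: Bystander in the rack: a board 90 mm wide below 60 mm and notched on one side only above that (57 mm wide, on the -y side), the same connector 12 mm off centre. Origin: middle of the lower edge, axes as the stepped board.
- camera_stand: Stand of the inspection camera, fixed: pale base plate 200 mm deep (x), 160 mm wide, 18 mm thick, and a steel pillar 25 mm thick, 373 mm high, 160 mm behind (+x) the plate's front edge. It carries the carriage with two focus knobs (86 mm over the knobs) and, in its fork, the camera head. Origin: middle of the plate's front edge, on the table; the camera looks towards -x.
- lens (a point): Centre of the camera's front glass (black lens 38 mm across; pale 68 mm ring light 5 mm behind the glass). Turns with the camera head: x points from the glass back into the camera, which looks along -x, 0.15 to 0.40 rad below level; y is level, z the camera's up. Right pose: board axes parallel to these, board_centre at (-120, 0, 0) mm here. Height and slant differ each time.
- loupe: Bystander: black eye loupe, 38 mm across, 40 mm high, standing. Origin: centre of the underside.
- flux_jar: Bystander: small white jar, 48 mm across, 50 mm high. Origin: centre of the underside.
- solder_reel: Bystander: grey reel, 62 mm across, 48 mm high, standing on its flange. Origin: centre of the underside.
- screwdriver: Bystander: screwdriver lying on the bench, about 200 mm long, black handle to its -x. Origin: middle of its underside.
- cleaner_bottle: Bystander: white bottle, 54 mm across, 130 mm high. Origin: centre of the underside.
- tape_reel: Bystander: flat component reel, 120 mm across, 13 mm thick, lying. Origin: centre of the underside.
Not all that is in view belongs to the job. What is shaped like the stepped_board but yellow is not meant.

How it is judged (in metres and radians):
On the way:
1. the stepped board is drawn up clear of the rack, between the fingers (z of stepped_board in the frame of rack above 0.075 m and contact force between the fingers and stepped_board above 0.5 N), for 0.1 s.
At the end, for the whole second after the job is handed in: Board gripped within 30 mm of the connector's centre, in the air, at rest, lower edge over 80 mm up, off rack and camera; face centre 120 +-15 mm from the lens, within 15 mm of its axis; components to the lens, connector up, square within 8 degrees; other boards within 15 mm of their places (x of board_centre in the frame of lens between -0.135 and -0.105 m and y of board_centre in the frame of lens between -0.015 and 0.015 m and z of board_centre in the frame of lens between -0.015 and 0.015 m and angle between the x axis of stepped_board and the x axis of lens, either way round below 0.14 rad and angle between the z axis of stepped_board and the z axis of lens, either way round below 0.14 rad and x of lens in the frame of stepped_board above 0.08 m and angle between stepped_board's own z axis and vertical below 0.7 rad and height (world z) of stepped_board above 0.08 m and distance between the grasp point and connector_mid below 0.03 m and contact force between the fingers and stepped_board above 1 N and contact force between stepped_board and rack below 0.1 N and contact force between stepped_board and camera_stand below 0.1 N and linear speed of stepped_board below 0.02 m/s and angular speed of stepped_board below 0.15 rad/s and distance of each of plain_board, notched_board from where it was at the start of the episode below 0.015 m); the arm keeps its last pose, push and grip.
It fails at once if another board is pulled up or knocked in the rack (moved more than 20 mm) (distance of any of plain_board, notched_board from where it was at the start of the episode above 0.02 m).
It fails at once if the camera or its stand is touched (more than 1 N) (contact force between camera_stand and the arm above 1 N or contact force between camera_stand and the fingers above 1 N or contact force between camera_stand and stepped_board above 1 N).
It fails at once if another thing on the bench is shifted more than 20 mm (distance of any of loupe, flux_jar, solder_reel, screwdriver, cleaner_bottle, tape_reel from where it was at the start of the episode above 0.02 m).
It also fails if it takes over 38 s, if anything falls off the work surface, if the arm or the gripper's body presses on something with over 40 N, if the wrist force passes 120 N, or if a joint passes its speed limit or range.

## Working session

There is one attempt and no reset: what is moved stays moved. The work goes in short steps, Python scripts to look and compute and a tool call to move; the robot and the scene stay as the last step left them, time stands still between calls to the robot, and variables do not carry over. Pictures are saved under pics/ and viewed, and the job is handed in when it is done.

Besides the shell and the picture viewer there is one more tool, called after ">>>" by a JSON object that holds its "op" and its "data". drive_tool: Moves the arm, as the interface text tells. Shifts and turns lie within -1 to 1; 1 stands for 0.3 m of shift or 2 rad of turn. Its arguments: {"type":"object","properties":{"increments":{"type":"array"}},"required":["increments"]}

```bash
mkdir -p pics; python3 - <<'E'
from bench import *
import cv2,json
s=read_state();print(s)
for n in ["side","top","wrist"]:
    c=calibration(n);print(n,c)
    cv2.imwrite(f"pics/{n}0.png",get_image(n)[:,:,::-1])
E
```

```text
{'clock': 0.0, 'joints': array([ 1.44959682e+00,  3.85526220e-01,  6.61424372e-03, -5.30521272e-04,
       -1.19399874e+00, -2.58614587e-01]), 'joint_vel': array([-0.00164932,  0.00174131, -0.00144096,  0.00030884, -0.00036398,
        0.00107332]), 'joint_efforts': array([-1.68535394e-04, -3.92291451e+01,  1.88410914e+01,  4.18622777e+00,
       -4.56587411e-03, -3.45821611e-06]), 'position': array([231.4731017 , 579.9404872 , 241.23066359]), 'ee_rot': array([ 9.82002730e-01, -1.88863602e-01, -1.73386860e-04,  1.07162649e-03]), 'contact_force': array([-0.77532945,  0.10709149, -0.41286828]), 'wrist_torque': array([ 0.02679759,  0.00353164, -0.02177887]), 'gripper_width': 85.17627639605014}
side {'fovy': 57.95535824891433, 'cx': 257.7499045084276, 'cy': 187.06514441456866, 'k1': -0.0439390931018962, 'R': array([[ 0.74718874, -0.66429786,  0.02042907],
       [-0.32051207, -0.38709258, -0.86454112],
       [ 0.58222075,  0.63942762, -0.5021467 ]]), 't': array([-460.89251005,  336.53530573,  670.41107053])}
top {'fovy': 45.79811617335343, 'cx': 256.0595990480372, 'cy': 187.2460596634257, 'k1': -0.11399468417821208, 'R': array([[ 0.0127556 , -0.99988547, -0.00814497],
       [-0.99325339, -0.01173121, -0.11536936],
       [ 0.1152606 ,  0.00956163, -0.99328927]]), 't': array([ -32.22208509,  628.81972976, 1356.51303504])}
wrist {'fovy': 58.672204363729456, 'cx': 258.28383002030074, 'cy': 189.48881379861643, 'k1': -0.053205559926876894, 'R': array([[-0.37100745, -0.92862619,  0.00261966],
       [-0.89625693,  0.3588107 ,  0.26072666],
       [-0.24305757,  0.09438365, -0.96540911]]), 't': array([624.20375127, -34.35384177, 378.93445994])}
```

View pics/side0.png

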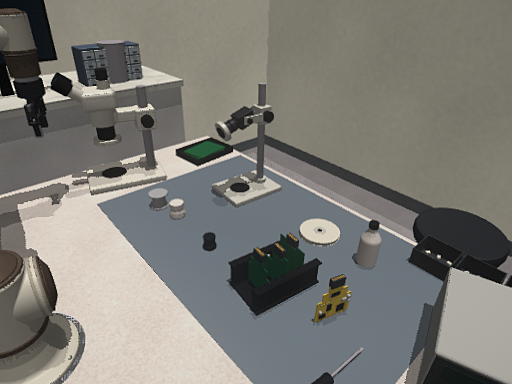

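View pics/top0.png

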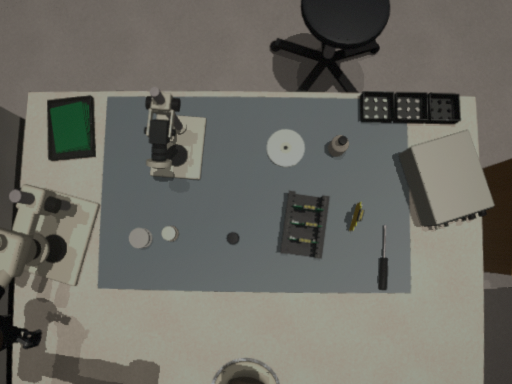

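View pics/wrist0.png

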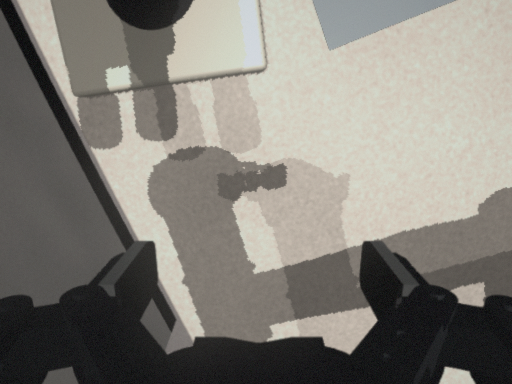

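```bash
python3 - <<'E'
import cv2
s=cv2.imread("pics/side0.png");t=cv2.imread("pics/top0.png")
def z(im,x0,y0,x1,y1,f,n): cv2.imwrite(n,cv2.resize(im[y0:y1,x0:x1],None,fx=f,fy=f,interpolation=cv2.INTER_CUBIC))
z(s,220,225,360,330,5.5,"pics/s_rack.png")
z(s,200,75,300,215,4,"pics/s_cam.png")
z(t,270,180,380,270,7,"pics/t_rack.png")
z(t,130,80,220,190,5.4,"pics/t_cam.png")
E
```

```text
(no output)
```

View pics/s_rack.png

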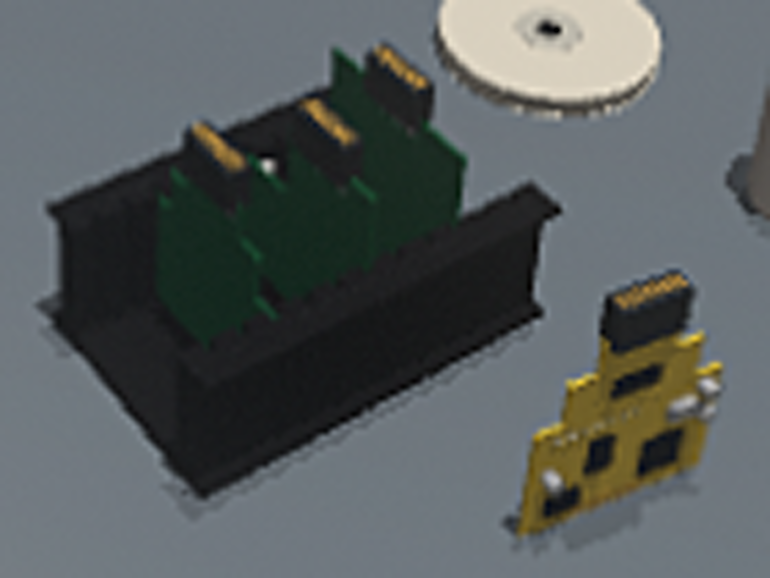

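View pics/s_cam.png

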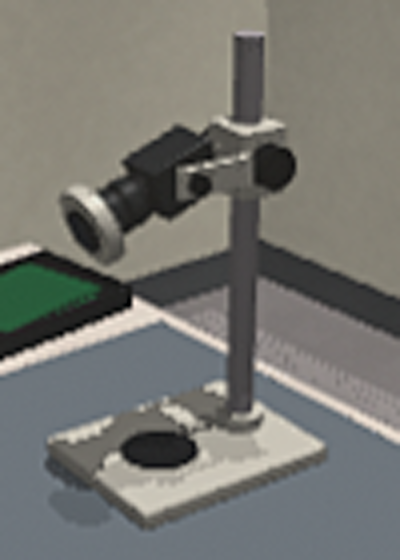

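View pics/t_rack.png

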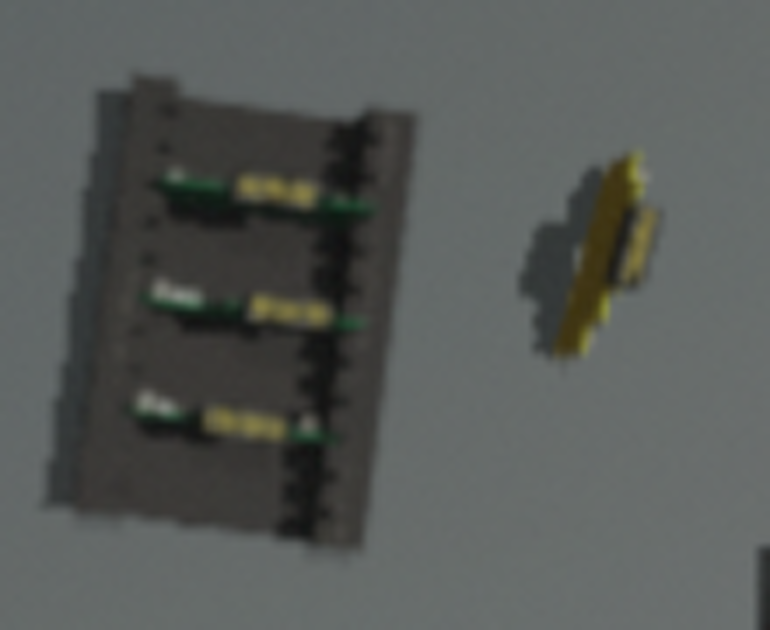

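View pics/t_cam.png

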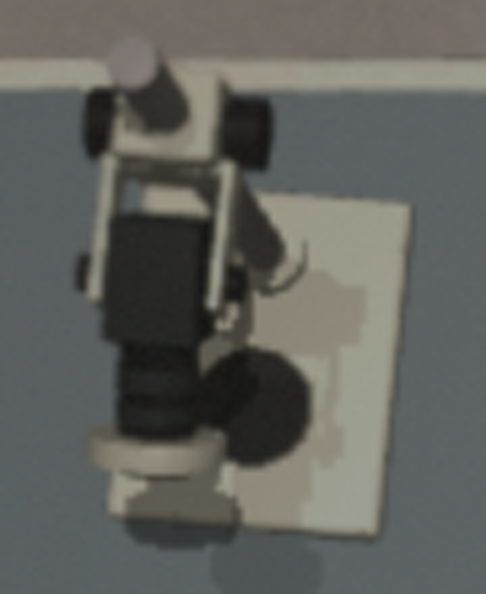

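```bash
cat > h.py <<'E'
import numpy as np, cv2
from bench import *
def ray(c,u,v):
    f=192/np.tan(np.radians(c["fovy"])/2)
    K=np.array([[f,0,c["cx"]],[0,f,c["cy"]],[0,0,1]])
    x,y=(u-c["cx"])/f,(v-c["cy"])/f
    rd=np.hypot(x,y); r=rd
    for _ in range(30): r=rd/(1+c["k1"]*r*r)
    s=r/rd if rd>0 else 1
    R=np.array(c["R"]);t=np.array(c["t"])
    d=R.T@np.array([x*s,y*s,1]); return -R.T@t, d/np.linalg.norm(d)
def onz(c,u,v,z):
    o,d=ray(c,u,v); return o+d*(z-o[2])/d[2]
def proj(c,X):
    f=192/np.tan(np.radians(c["fovy"])/2)
    p=np.array(c["R"])@np.array(X,float)+np.array(c["t"]); x,y=p[:2]/p[2]
    g=1+c["k1"]*(x*x+y*y); return np.array([c["cx"]+f*x*g,c["cy"]+f*y*g])
def tri(obs):
    A=np.zeros((3,3));b=np.zeros(3);L=[]
    for c,u,v in obs:
        o,d=ray(c,u,v);M=np.eye(3)-np.outer(d,d);A+=M;b+=M@o;L.append((o,M))
    X=np.linalg.solve(A,b); return X,[float(np.linalg.norm(M@(X-o))) for o,M in L]
def shot(n,name=None):
    c=calibration(n);im=get_image(n)[:,:,::-1].copy()
    if name: cv2.imwrite("pics/%s.png"%name,im); np.save("pics/%s.npy"%name,c,allow_pickle=True)
    return c,im
E
python3 - <<'E'
from h import *
np.set_printoptions(precision=1,suppress=True)
S,T=calibration("side"),calibration("top")
print(ray(S,256,190),ray(T,256,190))
tc=lambda x,y:(270+x/7,180+y/7)
sc=lambda x,y:(220+x/5.5,225+y/5.5)
# rack top outer corners (z 68) in top view
for p in [(135,75),(415,112),(360,548),(78,510)]: print("rack",p,onz(T,*tc(*p),68))
for n,a,b in [("front",(245,424),(218,150)),("mid",(290,312),(330,125)),("back",(278,190),(402,68))]:
    print(n,onz(T,*tc(*a),124),tri([(T,*tc(*a)),(S,*sc(*b))]))
tc2=lambda x,y:(130+x/5.4,80+y/5.4); sc2=lambda x,y:(200+x/4,75+y/4)
print("plate",[onz(T,*tc2(*p),18) for p in [(410,205),(378,537),(110,512)]])
print("plateS",[onz(S,*sc2(*p),18) for p in [(48,445),(150,518),(326,452)]])
print("pillar",tri([(T,*tc2(133,60)),(S,*sc2(248,38))]))
print("ring",tri([(T,*tc2(157,455)),(S,*sc2(90,222))]))
print("carriage",tri([(T,*tc2(90,120)),(S,*sc2(272,166))]))
E
```

```text
(array([  61.9, -604.6,  637. ]), array([ 0.6,  0.6, -0.5])) (array([ 468.6,  -37.8, 1419.7]), array([ 0.1,  0. , -1. ]))
rack (135, 75) [ 616.2 -124.3   68. ]
rack (415, 112) [ 601.7 -244.2   68. ]
rack (360, 548) [ 416.7 -220.5   68. ]
rack (78, 510) [ 431.5 -101.3   68. ]
front [ 468.3 -166.1  124. ] (array([ 469.2, -167.1,  121. ]), [1.080409616974905, 1.0804096169749813])
mid [ 513.9 -184.3  124. ] (array([ 514.9, -185.5,  121.1]), [1.2651186505476597, 1.265118650547673])
back [ 563.6 -179.4  124. ] (array([ 564.3, -180.2,  122.5]), [0.9331871250699723, 0.9331871250701564])
plate [array([851. , 137.8,  18. ]), array([653.7, 150.9,  18. ]), array([666.7, 308.1,  18. ])]
plateS [array([658.1, 291.7,  18. ]), array([653.3, 141.1,  18. ]), array([840.2, 124.9,  18. ])]
pillar (array([822.5, 221.5, 365.6]), [0.33934064175146883, 0.33934064175149314])
ring (array([664.3, 229.1, 244.7]), [1.6322555685197684, 1.6322555685196605])
carriage (array([851.2, 254.9, 243.6]), [24.985582170611217, 24.985582170611153])
```

```bash
python3 - <<'E'
from h import *
np.set_printoptions(precision=0,suppress=True)
T=calibration("top")
for p in [(100,212),(75,285),(25,185),(66,248),(140,238),(169,233),(233,238)]: print(p,onz(T,*p,20),onz(T,*p,150))
s=read_state()
from scipy.spatial.transform import Rotation as R
print(R.from_quat(s["ee_rot"]).as_matrix().round(3), s["position"])
E
```

```text
(100, 212) [547. 464.  20.] [540. 417. 150.]
(75, 285) [318. 535.  20.] [332. 481. 150.]
(25, 185) [630. 719.  20.] [615. 649. 150.]
(66, 248) [432. 569.  20.] [436. 513. 150.]
(140, 238) [469. 333.  20.] [469. 298. 150.]
(169, 233) [486. 242.  20.] [484. 216. 150.]
(233, 238) [474.  44.  20.] [473.  37. 150.]
[[ 1. -0. -0.]
 [-0. -1. -0.]
 [ 0.  0. -1.]] [232. 580. 241.]
```

>>> {"op": "drive_tool", "data": {"increments": [[1,[0,0,-0.067],-0.0725],[1,[0,0.1,-0.067],-0.0725],[1,[0.015,0.167,-0.067],0],[1,[0.015,0.167,-0.067],0],[1,[0.015,0.167,-0.067],0],[1,[0.015,0.167,0],0],[1,[0.015,0.1,0],0],[1,[0.1,0.04,0],0],[1,[0.177,0.04,0],0],[1,[0.177,0.04,0],0],[1,[0.177,0.04,0],0],[1,[0.177,0.04,0],0],[1,[0.177,0.04,0],0],[1,[0.08,0.0,0],0],[1,[0,0,0],0]]}}

```text
clock: 2.02
position: [539.3, 218.8, 341.2]
ee_rot: [0.999, -0.046, -0.001, 0.001]
contact_force: [-0.9, -0.4, -0.8]
gripper_width: 85.4
```

```bash
python3 - <<'E'
from h import *
shot("wrist","w1")
E
```

```text
(no output)
```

View pics/w1.png

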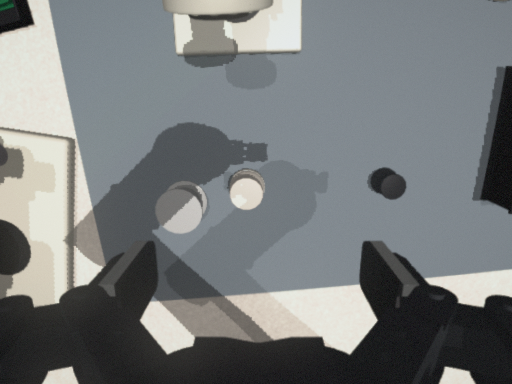

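>>> {"op": "drive_tool", "data": {"increments": [[1,[0,-0.03,-0.15],0],[1,[0.17,0,0],0],[1,[0,0,0],0],[1,[0,0,0],0]]}}

```text
clock: 2.58
position: [588.7, 224.0, 387.5]
ee_rot: [0.999, -0.045, -0.001, 0.0]
contact_force: [0.2, -1.1, 0.5]
gripper_width: 85.1
```

```bash
python3 - <<'E'
from h import *
shot("wrist","w2")
E
```

```text
(no output)
```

View pics/w2.png

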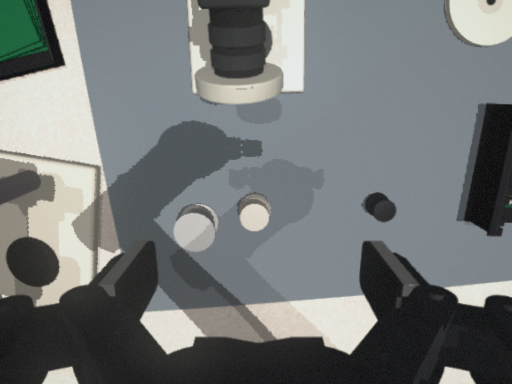

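```bash
python3 - <<'E'
import cv2
s=cv2.imread("pics/w2.png")
cv2.imwrite("pics/w2z.png",cv2.resize(s[0:115,180:310],None,fx=5,fy=5,interpolation=cv2.INTER_CUBIC))
s=cv2.imread("pics/side0.png")
cv2.imwrite("pics/s_camz.png",cv2.resize(s[90:150,205:285],None,fx=9,fy=9,interpolation=cv2.INTER_CUBIC))
E
```

```text
(no output)
```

View pics/w2z.png

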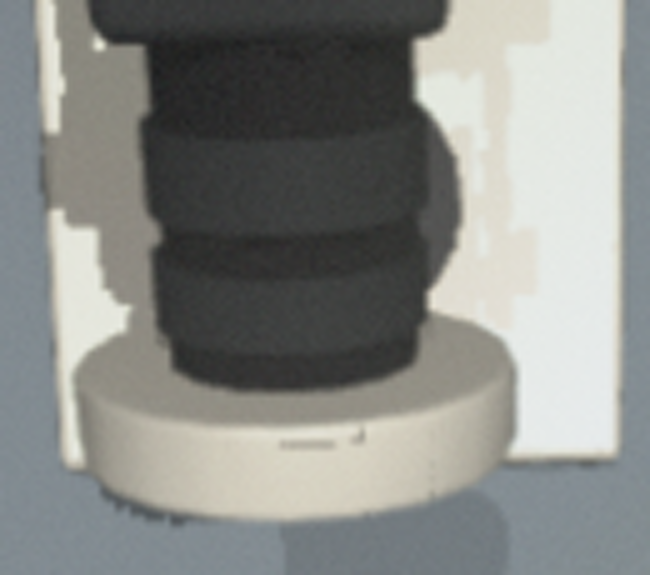

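View pics/s_camz.png

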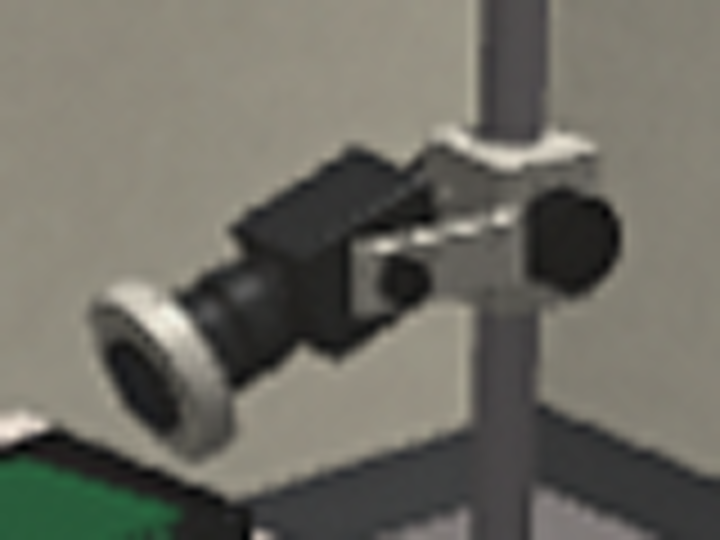

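```bash
cat > ring.py <<'E'
from h import *
np.set_printoptions(precision=3,suppress=True)
W=np.load("pics/w2.npy",allow_pickle=True).item()
P=np.array([(80,390),(110,405),(160,418),(230,425),(300,426),(380,418),(450,405),(500,388),(517,372),(510,352),(490,335),(465,322),(440,315),(85,365),(105,345),(130,333)],float)
uv=np.c_[180+P[:,0]/5-.4,P[:,1]/5-.4]
e=cv2.fitEllipse(uv.astype(np.float32));print(e, e[1][0]/e[1][1])
o,d=ray(W,*e[0]);print(o,d)
for yaw in (-.05,-.075):
  for a in (.15,.2,.25,.3,.35,.4):
    x=np.array([np.cos(a)*np.cos(yaw),np.cos(a)*np.sin(yaw),np.sin(a)])
    print(yaw,a,abs(x@d))
f=192/np.tan(np.radians(W["fovy"])/2);zc=68*f/e[1][1];dc=np.array(W["R"])@d
print("depth",zc,o+d*zc/dc[2])
# two-view: rays to ring extents
S=calibration("side")
fr=(uv[0]*0)
print(proj(S,o+d*zc/dc[2]),(205+165/9,90+370/9))
E
python3 ring.py
```

```text
((239.1428680419922, 72.96590423583984), (23.729534149169922, 88.45235443115234), 87.9688949584961) 0.2682747599176686
[654.623 218.656 519.244] [ 0.07   0.046 -0.997]
-0.05 0.15 0.08231746331812388
-0.05 0.2 0.131962878652598
-0.05 0.25 0.18127845551537936
-0.05 0.3 0.2301409306473668
-0.05 0.35 0.2784281733078156
-0.05 0.4 0.32601949053758444
-0.075 0.15 0.08355956103186817
-0.075 0.2 0.13319404174263788
-0.075 0.25 0.18249560671516704
-0.075 0.3 0.23134102771278295
-0.075 0.35 0.2796082166211951
-0.075 0.4 0.32717653060519863
depth 262.6409126485488 [674.016 231.443 242.136]
[224.041 130.366] (223.33333333333334, 131.11111111111111)
```

```bash
cat >> ring.py <<'E'
print("----")
C=np.array([674,231.4,242.1]);a=.34
for yaw in (0,-.03,-.05,-.07,-.09,-.11):
    x=np.array([np.cos(a)*np.cos(yaw),np.cos(a)*np.sin(yaw),np.sin(a)])
    print(yaw,[((proj(W,C+s*x)+.4-[180,0])*5).round(0) for s in (0,40,55)])
# major axis direction
y0,y1=uv[0],uv[8]
for p in (uv[:,0].argmin(),uv[:,0].argmax()):print(uv[p],onz(W,*uv[p],242))
S=calibration("side");T=calibration("top")
o,d=ray(S,205+145/9-.4,90+385/9-.4);yaw=-.07
n=np.array([-np.sin(yaw),np.cos(yaw),0]);print("glass on axis plane",o+d*((C-o)@n)/(d@n))
o,d=ray(S,205+400/9-.4,90+280/9-.4);n2=C+n*-36;print("trunnion knob",o+d*((n2-o)@n)/(d@n))
o,d=ray(S,205+575/9-.4,90+245/9-.4);n2=C+n*-43;print("focus knob",o+d*((n2-o)@n)/(d@n))
x=np.array([np.cos(a)*np.cos(yaw),np.cos(a)*np.sin(yaw),np.sin(a)])
for s in (-10,-15,-20,-25):print(s,C+s*x,(proj(S,C+s*x)+.4-[205,90])*9)
E
python3 ring.py | sed -n '/----/,$p'
```

```text
----
0 [array([298., 367.]), array([266.,  87.]), array([253., -30.])]
-0.03 [array([298., 367.]), array([274.,  86.]), array([264., -31.])]
-0.05 [array([298., 367.]), array([280.,  86.]), array([272., -31.])]
-0.07 [array([298., 367.]), array([285.,  86.]), array([279., -32.])]
-0.09 [array([298., 367.]), array([290.,  86.]), array([287., -32.])]
-0.11 [array([298., 367.]), array([295.,  86.]), array([294., -32.])]
[195.6  77.6] [673.744 265.529 242.   ]
[283.  74.] [670.246 197.683 242.   ]
glass on axis plane [661.522 232.275 238.202]
trunnion knob [742.195 190.53  270.207]
focus knob [814.694 178.43  270.955]
-10 [664.596 232.059 238.765] [152.45  381.633]
-15 [659.893 232.389 237.098] [141.119 388.968]
-20 [655.191 232.719 235.43 ] [129.754 396.326]
-25 [650.489 233.048 233.763] [118.354 403.708]
```

>>> {"op": "drive_tool", "data": {"increments": [[1,[-0.05,0.1,0],0.0175],[1,[-0.05,0.17,0],0],[1,[-0.04,0.17,0.06],0],[1,[-0.03,0.17,0.06],0],[1,[-0.03,0.17,0.06],0],[1,[-0.03,0.17,0.06],0],[1,[-0.03,0.17,0.06],0],[1,[-0.02,0.17,0.06],0],[1,[0,0.04,0.06],0],[1,[0,0,0],0],[1,[0,0,0],0]]}}

```text
clock: 4.0
position: [458.0, -161.6, 263.0]
ee_rot: [0.998, -0.062, 0.001, 0.0]
contact_force: [0.6, 0.3, -0.3]
gripper_width: 85.1
```

```bash
python3 - <<'E'
from h import *
shot("wrist","w3")
E
```

```text
(no output)
```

View pics/w3.png

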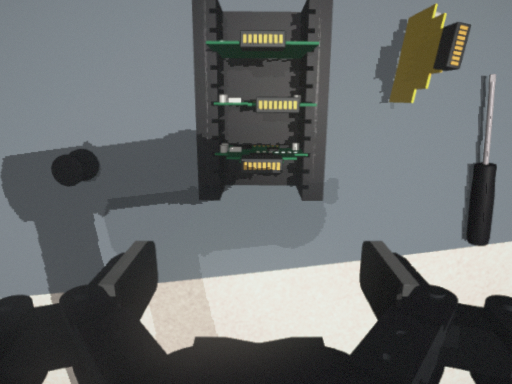

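```bash
python3 - <<'E'
from h import *
np.set_printoptions(precision=1,suppress=True)
im=cv2.imread("pics/w3.png");W=np.load("pics/w3.npy",allow_pickle=True).item()
cv2.imwrite("pics/w3z.png",cv2.resize(im[80:210,190:335],None,fx=5,fy=5,interpolation=cv2.INTER_CUBIC))
for z in (118,124):
  print(z,[onz(W,*p,z) for p in [(262,166),(243,166),(281,166)]])
E
```

```text
118 [array([ 469. , -165.8,  118. ]), array([ 471. , -150.3,  118. ]), array([ 467.1, -181.4,  118. ])]
124 [array([ 470.2, -165.9,  124. ]), array([ 472.1, -150.7,  124. ]), array([ 468.3, -181.1,  124. ])]
```

View pics/w3z.png

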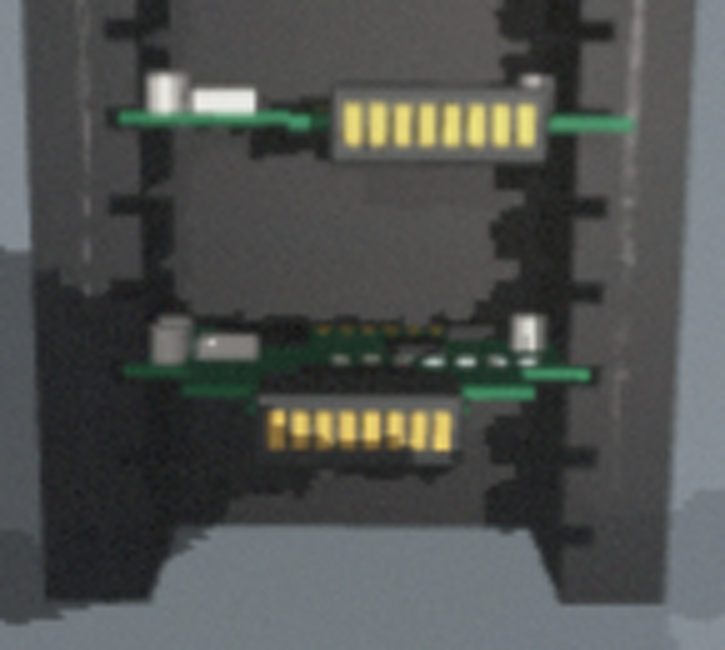

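>>> {"op": "drive_tool", "data": {"increments": [[1,[0.04,0.01,0.13],0],[1,[0,0,0.15],0],[1,[0,0,0.12],0],[1,[0,0,0],0],[1,[0,0,0],0]]}}

```text
clock: 4.68
position: [470.9, -166.4, 143.7]
ee_rot: [0.998, -0.062, 0.002, 0.0]
contact_force: [0.5, -0.4, 0.5]
gripper_width: 85.7
```

```bash
python3 - <<'E'
from h import *
np.set_printoptions(precision=1,suppress=True)
s=read_state();print(s["position"],s["ee_rot"])
W,im=shot("wrist","w4")
cv2.imwrite("pics/w4s.png",im)
E
```

```text
[ 470.9 -166.4  143.7] [ 1.  -0.1  0.   0. ]
```

View pics/w4.png

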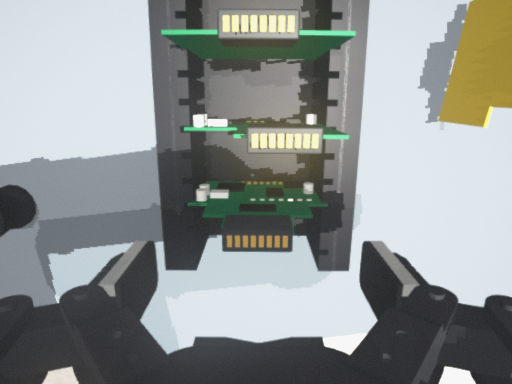

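```bash
python3 - <<'E'
from h import *
np.set_printoptions(precision=1,suppress=True)
W=np.load("pics/w4.npy",allow_pickle=True).item()
im=cv2.imread("pics/w4.png")
cv2.imwrite("pics/w4z.png",cv2.resize(im[170:300,110:410],None,fx=2.6,fy=2.6,interpolation=cv2.INTER_CUBIC))
print(onz(W,258,240,124),onz(W,222,240,124),onz(W,294,240,124))
p=np.array([470.9,-166.4,143.7]);y=np.array([-.124,-.992,0]);x=np.array([.992,-.124,0])
for zz in (11,-2):
  for sx in (-11,11): print(zz,sx,[proj(W,p+[0,0,-zz]+s*42.5*y+sx*x) for s in (-1,1)])
E
```

```text
[ 471. -166.  124.] [ 473.1 -148.8  124. ] [ 468.9 -183.1  124. ]
11 -11 [array([167.6, 269.2]), array([350.2, 269.3])]
11 11 [array([164.1, 224.9]), array([353.8, 225. ])]
-2 -11 [array([160. , 283.7]), array([358. , 283.8])]
-2 11 [array([155.8, 236.1]), array([362.3, 236.3])]
```

View pics/w4z.png

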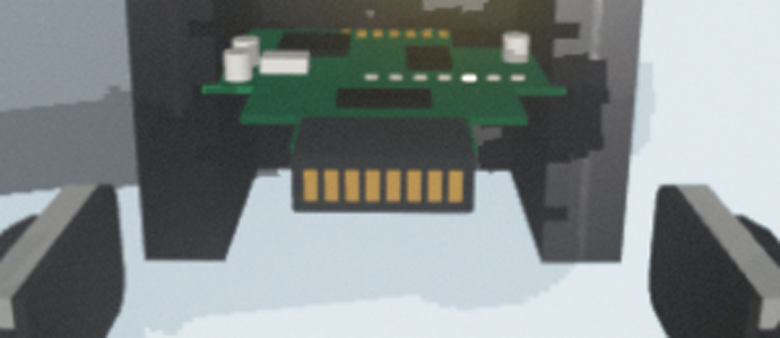

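>>> {"op": "drive_tool", "data": {"increments": [[1,[0,0,0.084],0],[1,[0,0,0],0],[-1,[0,0,0],0],[-1,[0,0,0],0],[-1,[0,0,0],0],[-1,[0,0,0],0],[-1,[0,0,0],0],[-1,[0,0,0],0]]}}

```text
clock: 5.72
position: [470.2, -166.8, 117.6]
ee_rot: [0.998, -0.062, 0.001, 0.0]
contact_force: [-0.7, 2.2, 6.1]
gripper_width: 32.6
```

```bash
python3 - <<'E'
from h import *
s=read_state();print(s["position"],s["gripper_width"],s["contact_force"])
W,im=shot("wrist","w5")
E
```

```text
[ 470.15437666 -166.75780368  117.55034591] 32.55664602623463 [-0.70290035  2.2075345   6.10056687]
```

View pics/w5.png

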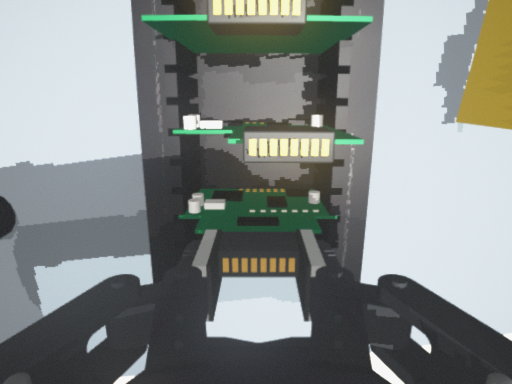

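>>> {"op": "drive_tool", "data": {"increments": [[-1,[0,0,-0.05],0],[-1,[0,0,-0.067],0],[-1,[0,0,-0.067],0],[-1,[0,0,0],0],[-1,[0,0,0],0]]}}

```text
clock: 6.4
position: [468.7, -166.6, 170.8]
ee_rot: [0.998, -0.063, -0.001, -0.0]
contact_force: [-0.1, -0.2, -0.7]
gripper_width: 32.3
```

```bash
python3 - <<'E'
from h import *
s=read_state();print(s["position"],s["gripper_width"],s["contact_force"])
W,im=shot("wrist","w6")
c,im=shot("side","s6")
cv2.imwrite("pics/s6z.png",cv2.resize(im[190:320,210:350],None,fx=5,fy=5,interpolation=cv2.INTER_CUBIC))
E
```

```text
[ 468.65420571 -166.60842277  170.75294714] 32.336959092034604 [-0.07725002 -0.19207704 -0.71357534]
```

View pics/w6.png

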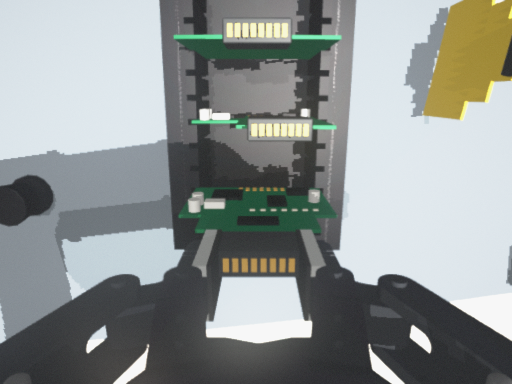

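View pics/s6z.png

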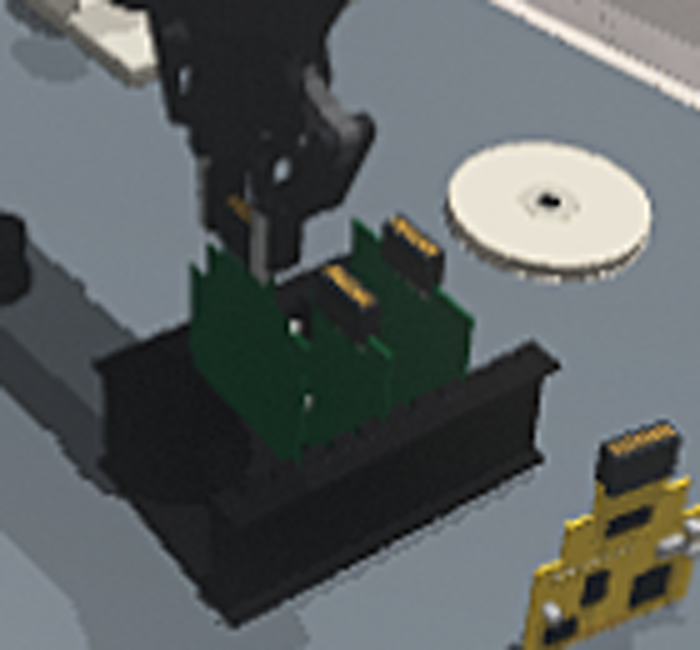

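>>> {"op": "drive_tool", "data": {"increments": [[-1,[-0.016,0,0],0],[-1,[-0.016,0,0],0],[-1,[-0.016,0,0],0],[-1,[-0.016,0,0],0],[-1,[-0.016,0,0.002],0],[-1,[-0.016,0,0.002],0],[-1,[-0.016,0,0.002],0],[-1,[-0.016,0,0.003],0],[-1,[0,0,0],0],[-1,[0,0,0],0]]}}

```text
clock: 7.75
position: [431.0, -162.0, 169.2]
ee_rot: [0.998, -0.062, -0.0, 0.0]
contact_force: [3.6, -0.1, 0.8]
gripper_width: 32.5
```

```bash
python3 - <<'E'
from h import *
s=read_state();print(s["position"],s["gripper_width"],s["contact_force"])
W,im=shot("wrist","w7")
c,im=shot("side","s7")
cv2.imwrite("pics/s7z.png",cv2.resize(im[190:320,210:350],None,fx=5,fy=5,interpolation=cv2.INTER_CUBIC))
E
```

```text
[ 431.03551293 -162.01042757  169.22282656] 32.479378610886855 [ 3.60631319 -0.06269939  0.82583889]
```

View pics/w7.png

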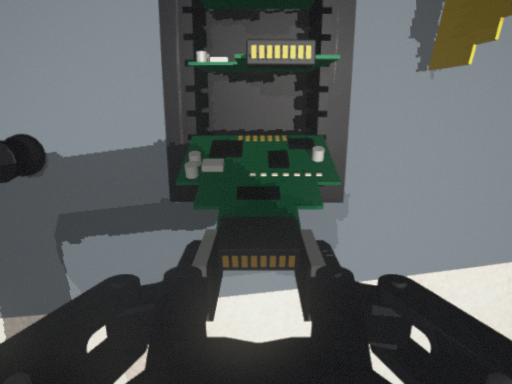

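View pics/s7z.png

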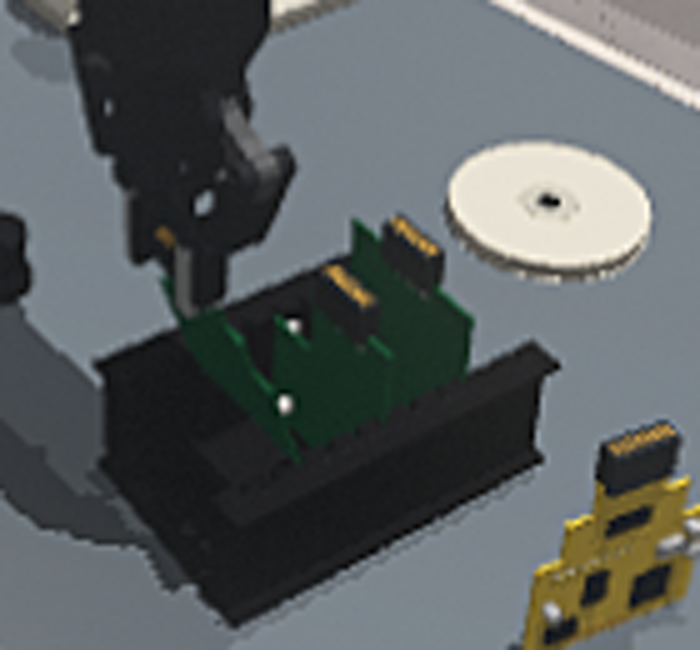

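>>> {"op": "drive_tool", "data": {"increments": [[-1,[0,0,-0.06],0],[-1,[0,0,-0.12],0],[-1,[0,0,-0.15],0],[-1,[0,0,-0.1],0],[-1,[0,0,0],0],[-1,[0,0,0],0]]}}

```text
clock: 8.6
position: [429.1, -161.7, 296.0]
ee_rot: [0.998, -0.063, -0.003, -0.0]
contact_force: [-0.1, -0.2, -2.0]
gripper_width: 32.5
```

```bash
python3 - <<'E'
from h import *
s=read_state();print(s["position"],s["gripper_width"],s["contact_force"])
W,im=shot("wrist","w8")
cv2.imwrite("pics/w8z.png",cv2.resize(im[110:290,160:360],None,fx=3.8,fy=3.3,interpolation=cv2.INTER_CUBIC))
E
```

```text
[ 429.13931092 -161.65393506  295.96569868] 32.54311527386625 [-0.10199972 -0.17848407 -2.01556162]
```

View pics/w8z.png

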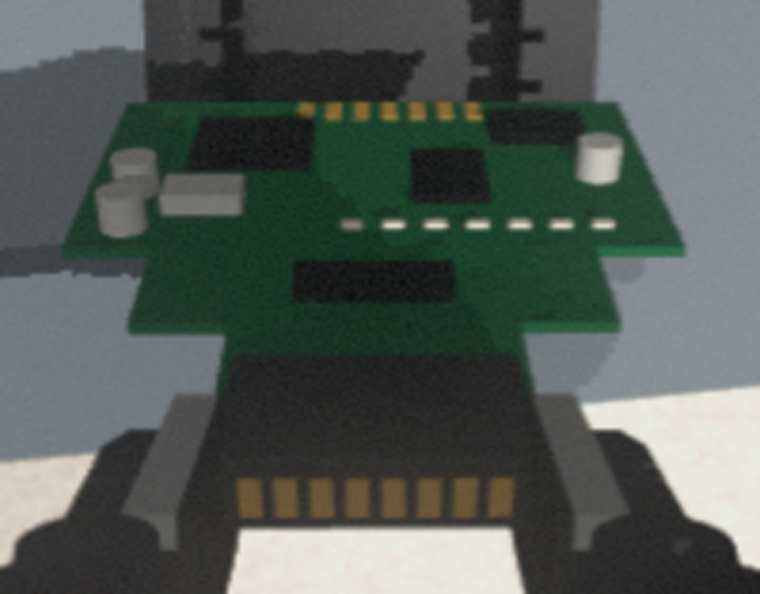

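```bash
cat > pnp.py <<'E'
from h import *
np.set_printoptions(precision=3,suppress=True)
def pose(W,uv):
    # object: board frame, face at x=0 -> use (y,z,0..)
    obj=np.array([[0,45,0],[0,-45,0],[0,45,60],[0,-45,60],[0,32,82],[0,-32,82]],float)
    f=192/np.tan(np.radians(W["fovy"])/2)
    R=np.array(W["R"]);t=np.array(W["t"])
    n=[]
    for u,v in uv:
        o,d=ray(W,u,v);dc=R@d;n.append(dc[:2]/dc[2])
    ok,rv,tv=cv2.solvePnP(obj,np.array(n),np.eye(3),None,flags=cv2.SOLVEPNP_ITERATIVE)
    Rb=R.T@cv2.Rodrigues(rv)[0];pb=R.T@(tv.ravel()-t)
    pr=cv2.projectPoints(obj,rv,tv,np.eye(3),None)[0][:,0];print("resid px",np.abs(pr-n).max()*f)
    return Rb,pb
if __name__=="__main__":
    W=np.load("pics/w8.npy",allow_pickle=True).item()
    z=np.array([(128,102),(618,102),(64,248),(684,247),(129,325),(619,325)],float)
    uv=np.c_[160+z[:,0]/3.8-.4,110+z[:,1]/3.3-.4]
    Rb,pb=pose(W,uv);print(Rb,pb)
    print("lean",np.arctan2(-Rb[0,2],Rb[2,2]),np.arctan2(Rb[2,0],np.hypot(*Rb[:2,0])),"yaw",np.arctan2(Rb[1,0],Rb[0,0]))
    bc=pb+Rb@[0,0,50];print("bc",bc,"conn",pb+Rb@[-1,0,107]);s=read_state();print(s["position"],bc-s["position"])
E
python3 pnp.py
```

```text
resid px 0.3585819900931007
[[ 0.951  0.125 -0.283]
 [-0.121  0.992  0.033]
 [ 0.285  0.003  0.959]] [ 465.134 -165.534  188.309]
lean 0.2870786738364585 0.2889031479951494 yaw -0.12610065858050767
bc [ 450.984 -163.884  236.237] conn [ 433.902 -161.883  290.589]
[ 429.351 -161.704  295.869] [ 21.633  -2.18  -59.632]
```

```bash
python3 - <<'E'
from h import *
np.set_printoptions(precision=1,suppress=True)
S=calibration("side");C=np.array([674,231.4,242.1]);yaw=-.06
n=np.array([-np.sin(yaw),np.cos(yaw),0])
def pt(x,y,off):
    o,d=ray(S,205+x/9-.4,90+y/9-.4);return o+d*((C+n*off-o)@n)/(d@n)
for off,a,b in [(21,(235,230),(352,150)),(-36,(355,245),(515,210)),(-21,(340,355),(400,322)),(-21,(350,240),(440,195)),(0,(145,385),(262,310))]:
    A,B=pt(*a,off),pt(*b,off);print(off,A,B,np.arctan2(B[2]-A[2],(B-A)[0]))
E
python3 - <<'E'
import cv2
s=cv2.imread("pics/side0.png")
cv2.imwrite("pics/s_camzz.png",cv2.resize(s[98:145,212:262],None,fx=14,fy=12,interpolation=cv2.INTER_NEAREST))
E
```

```text
21 [715.6 249.9 278.3] [767.  246.8 298.4] 0.3735097651693787
-36 [723.3 192.4 286.4] [793.8 188.1 285.7] -0.009833996663493874
-21 [728.6 207.1 240.8] [755.2 205.5 247.5] 0.24839593016460731
-21 [733.  206.8 282.3] [772.4 204.4 291.3] 0.2236415877520941
0 [661.4 232.2 238.3] [711.1 229.2 255.3] 0.33022358051734335
```

View pics/s_camzz.png

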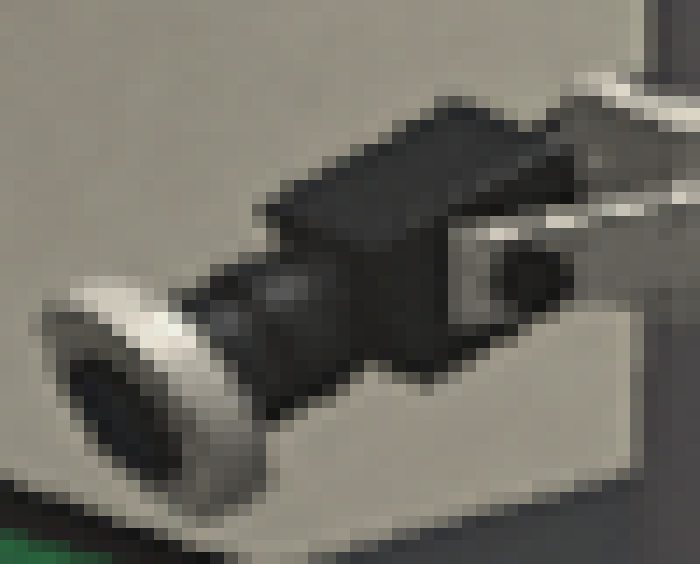

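>>> {"op": "drive_tool", "data": {"increments": [[-1,[0,-0.08,0],-0.033],[-1,[0,-0.16,0],0],[-1,[0,-0.16,0],0],[-1,[0,-0.16,0],0],[-1,[0,-0.16,0],0],[-1,[0,-0.16,0],0],[-1,[0.04,-0.16,0],0],[-1,[0.05,-0.16,0.02],0],[-1,[0.05,-0.1,0.03],0],[-1,[0.05,-0.05,0.04],0],[-1,[0.03,0,0.03],0],[-1,[0.01,0,0.01],0],[-1,[0,0,0],0],[-1,[0,0,0],0],[-1,[0,0,0],0]]}}

```text
clock: 10.52
position: [525.3, 237.9, 259.9]
ee_rot: [1.0, -0.029, 0.0, -0.0]
contact_force: [0.1, 0.6, -1.1]
gripper_width: 32.3
```

```bash
python3 - <<'E'
from h import *
s=read_state();print(s["position"],s["ee_rot"],s["gripper_width"],s["contact_force"])
W,im=shot("wrist","w9")
cv2.imwrite("pics/w9z.png",cv2.resize(im[100:290,160:360],None,fx=3.8,fy=3.1,interpolation=cv2.INTER_CUBIC))
c,im=shot("side","s9")
cv2.imwrite("pics/s9z.png",cv2.resize(im[70:220,120:290],None,fx=4,fy=4,interpolation=cv2.INTER_CUBIC))
shot("top","t9")
E
```

```text
[525.34978726 237.90140095 259.92204436] [ 9.99564886e-01 -2.94893212e-02  4.84414462e-04 -4.28391293e-04] 32.28157290808668 [ 0.1487117   0.58683953 -1.09694474]
```

View pics/w9.png

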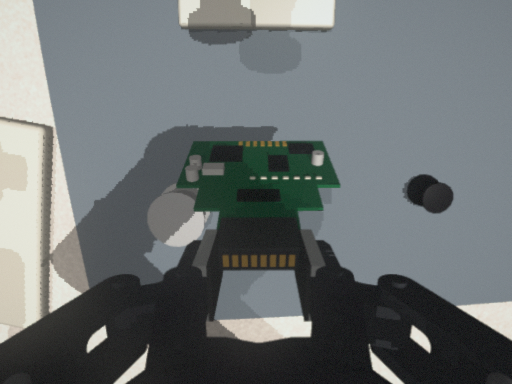

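View pics/w9z.png

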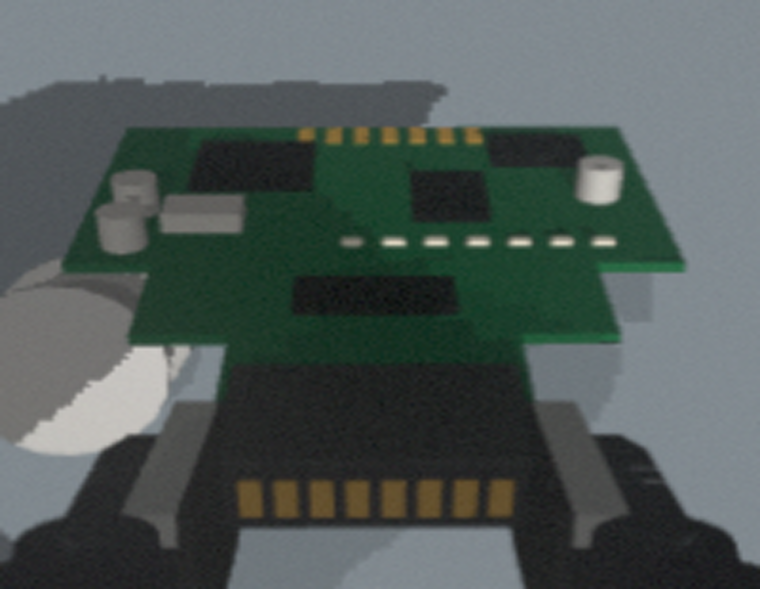

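View pics/s9z.png

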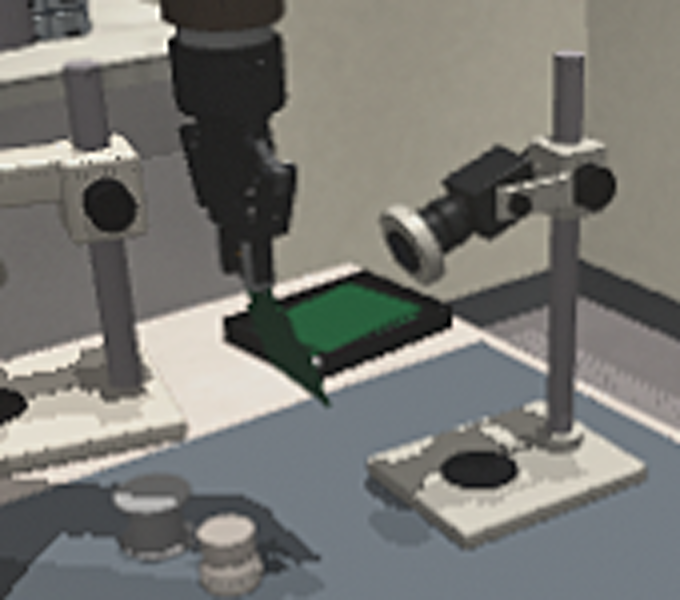

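```bash
python3 - <<'E'
from pnp import *
W=np.load("pics/w9.npy",allow_pickle=True).item()
z=np.array([(128,127),(618,127),(64,265),(684,264),(129,337),(619,337)],float)
uv=np.c_[160+z[:,0]/3.8-.4,100+z[:,1]/3.1-.4]
Rb,pb=pose(W,uv)
bc=pb+Rb@[0,0,50];print("bc",bc,"lower",pb,"conn",pb+Rb@[-1,0,107])
print("lean",np.arctan2(-Rb[0,2],Rb[2,2]),"yaw",np.arctan2(Rb[1,0],Rb[0,0]))
for a in (.30,.34,.38):
    yaw=-.06;x=np.array([np.cos(a)*np.cos(yaw),np.cos(a)*np.sin(yaw),np.sin(a)]);y=np.array([-np.sin(yaw),np.cos(yaw),0]);zz=np.cross(x,y)
    g=np.array([674,231.4,242.1])-15*x
    L=np.array([x,y,zz]);print(a,L@(bc-g),np.arccos(x@Rb[:,0]),np.arccos(zz@Rb[:,2]))
s=read_state();print(s["position"],s["clock"])
# side view prediction of lower corners
S=calibration("side")
print("pred lower corners side zoom",[(proj(S,pb+Rb@[0,sy*45,0])-[120,70])*4 for sy in(-1,1)])
E
```

```text
resid px 0.2667058831456855
bc [547.642 237.14  200.373] lower [562.272 236.428 152.567] conn [530.009 238.008 254.58 ]
lean 0.2969791775760949 yaw -0.05984130884385927
0.3 [-118.157   -1.847   -2.487] 0.0027118001915169827 0.004296750756384826
0.34 [-118.15    -1.847    2.84 ] 0.04270782146646519 0.04283806705002235
0.38 [-117.93    -1.847    8.162] 0.08270769096019427 0.08277515345647893
[525.378 238.108 259.526] 10.675
pred lower corners side zoom [array([329.244, 403.482]), array([271.624, 360.99 ])]
```

>>> {"op": "drive_tool", "data": {"increments": [[-1,[-0.006,-0.006,0.01],0],[-1,[0,0,0],0],[-1,[0,0,0],0],[-1,[0,0,0],0],[-1,[0,0,0],0],[-1,[0,0,0],0],[-1,[0,0,0],0],[-1,[0,0,0],0]]}}

```text
clock: 11.68
position: [523.8, 240.0, 256.1]
ee_rot: [1.0, -0.029, 0.0, 0.0]
contact_force: [-0.1, -0.3, -0.8]
gripper_width: 32.1
```

```bash
python3 - <<'E'
from h import *
s=read_state();print(s["position"],s["gripper_width"],s["joint_vel"].round(4),s["clock"])
c,im=shot("side","s10")
W,w=shot("wrist","w10")
w9=cv2.imread("pics/w9.png")
a=cv2.resize(im[215:320,215:355],None,fx=4,fy=4);b=cv2.resize(im[70:180,150:290],None,fx=4,fy=4)[:420]
cv2.imwrite("pics/c10.png",cv2.resize(np.hstack([a,b]),(800,300)))
print("board shift in wrist view",cv2.phaseCorrelate(np.float32(w9[130:260,180:340,1]),np.float32(w[130:260,180:340,1])))
E
```

```text
[523.79190238 240.03258147 256.12299151] 32.06829743711916 [ 0.0003  0.0006  0.0005  0.0013  0.0022 -0.0005] 11.675
board shift in wrist view ((0.11463953544937056, 0.4956254106975706), 0.953517102488765)
```

View pics/c10.png

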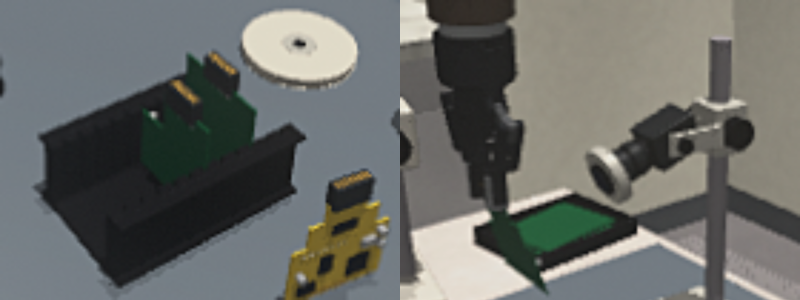

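```bash
python3 -c "
from bench import *
print(job_done())"
```

```text
the job is handed in; nothing more can be done
None
```

I drew the stepped board from the rack and handed the job in at 11.7 s of robot time. At that point the gripper held the board in the air, component side to the lens and connector up.

**How it was held:** The moves available cannot tilt the tool. I gripped the connector across its 34 mm width instead of the suggested 12 mm. Then I lifted the board until only its lower edge was still in the slot, and pulled the tool back so the board swung in the grip to the lean it needed. After that I drew it clear and carried it to the camera.

**Last measurements:**

| Measure | Result | Limit |
|---|---|---|
| Face to lens | about 120 mm (±5 mm, since the glass position is inferred) | 105–135 mm |
| Off the lens axis | under about 3 mm | 15 mm |
| Board lean | 0.29–0.30 rad, against a camera slant of about 0.34 rad | mismatch under 0.14 rad |
| Lower edge | about 150 mm up | over 80 mm |

- **Timing of the checks:** I took the distance, axis and lean values just before a last correction of about 4 mm. The final distance and axis figures allow for that move.
- **Steadiness:** Joint speeds were near zero. The board moved 0.5 pixel or less in the wrist picture between the last two looks.
- **Other things:** In the pictures, the other two boards still stand in the rack, and I saw nothing shifted and no contact with the camera or its stand.

**Disagreements:** The separate estimates of the camera slant ranged from 0.22 to 0.37 rad. The clearest ones gave 0.33–0.37 rad, so the lean error is probably 0.04–0.08 rad.

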